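Set the model turntable to the marked bearing

TASK

Turn the model turntable so that the arrow on its disc lines up with the one long line on the scale ring around it, by pushing the upright finger post sideways with the fingertips. Push gently and never pinch the post, do not touch the white building model on the disc, and leave the jar, the cup and the loose tower model where they stand. Leave the disc at rest on the line and draw the hand back.

Things in the scene. Friction and masses are not known exactly. Their poses are not given: they have to be found in the camera images.
- axis (a point): Centre of the turntable: the point on its vertical turning axis at the height of the disc's top face (22 mm above the table). The fixed base is a square plywood board, 310 x 310 x 12 mm.
- dial: The turning disc: a plain aluminium disc 210 mm in diameter and 8 mm thick, top face 22 mm above the table, origin on the turning axis at its underside (14 mm above the table). Its own +x points along the index arrow, its own -x to the finger post. Turns freely either way without stops, about 1.2 N of sideways push on the post moves it, and it stays where it is left.
- index (a point): Tip of the index arrow, the only black arrow on the disc's top, at its rim (105 mm from the axis).
- target (a point): Inner end of the target line, 105 mm from the axis at the edge of the disc. The target line is the one long, broad black line (32 mm long, 6 mm wide) that runs right across the fixed white scale ring around the disc (inner radius 107, outer 142 mm, top face 20 mm above the table); the other 23 lines, every 15 degrees, are short and thin (9 x 2 mm).
- post (a point): Centre of the top of the finger post, an upright round brass pin fixed in the disc on the far side of the axis from the arrow, 85 mm from the axis: 20 mm in diameter (25 mm at its lowest 5 mm, tapering to 7 mm), 45 mm tall above the disc (top 67 mm above the table). It is pushed from the side.
- model: Delicate white building model with a brown card base (62 x 56 mm, at most 41 mm tall) glued on the middle of the disc, all within 45 mm of the axis; it turns with the disc. Origin under its centre. Not to be touched.
- jar: Bystander: a closed jar, 52 mm in diameter, 75 mm tall, standing loose on the table beside the turntable. Origin under its centre.
- tower: Bystander: a loose white tower model with a 50 x 50 mm card base, 66 mm tall, beside the turntable. Origin under its centre.
- cup: Bystander: a white open cup without handle, 72 mm across the rim, 85 mm tall, beside the turntable. Origin under its centre.

How it is judged (in metres and radians):
At the end, for the whole second after the job is handed in: The arrow's tip is within 4.5 mm (2.5 degrees) of the inner end of the long scale line, the disc is at rest, and the jar, the cup and the tower model stand within 15 mm of where they were (horizontal distance between index and target below 0.0045 m and angular speed of dial below 0.03 rad/s and not (distance of jar from where it was at the start of the episode above 0.015 m) and not (distance of tower from where it was at the start of the episode above 0.015 m) and not (distance of cup from where it was at the start of the episode above 0.015 m)); the robot touches nothing.
It fails at once if the post or disc is pinched or shoved hard (over 18 N) (contact force between the fingers and dial above 18 N).
It fails at once if the white model on the disc is touched (contact force between any of the fingers, the arm and model above 0.3 N).
It fails at once if the jar, the cup or the tower model is moved, lifted or tipped (distance of any of jar, tower, cup from where it was at the start of the episode above 0.015 m or angle between any of jar, tower, cup's own z axis and vertical above 0.2 rad).
It also fails if it takes over 48 s, if anything falls off the work surface, if the arm or the gripper's body presses on something with over 40 N, if the wrist force passes 120 N, or if a joint passes its speed limit or range.

ROBOT

A 6-joint arm with a two-finger parallel gripper is mounted at the origin on the work surface. World frame = base frame: x ahead of the robot, y to its left, z up, the work surface at z = 0. Lengths are in mm, angles in degrees, forces in N, time in s.
With the tool pointing down it reaches from about 300 to 850 mm from the base axis. Payload 4.2 kg.
Tool frame: the origin (TCP) lies on the centre line of the jaws, within the pads' length; the fingertips stand 11 mm ahead of it and the grasp point (between the pads) lies 8 mm behind it; z points along the fingers, y is the line along which they close (so a half turn about z gives the same grasp; the last joint's range is limited). The gripper opens to 91 mm and grips with 3 to 60 N. Pads are 32 mm wide; open, the fingers measure 118 mm over their backs; the gripper's body (76 mm by 178 mm) begins 60 mm behind the grasp point.
Start: joints at [-68.468, 18.312, 89.639, -0, 72.044, -1.146], TCP at [221.693, -530.56, 224.976] pointing down, gripper open.
Joint ranges: [-177.97, 177.97], [-48.28, 115.42], [12.27, 149.76], [-77.06, 257.06], [2.81, 150.46], [-146.56, 146.56]. Speed limits (degrees/s): [147.25, 147.25, 180, 180, 180, 180].

INTERFACE

Orientations are given as [roll, pitch, yaw] about the fixed x, y, z axes, in that order (R = Rz(yaw) Ry(pitch) Rx(roll)).
In Python, from workcell import env, grab_frame, camera_model, models gives the robot as it stands.
- The arm moves only by the shell command python3 -m crank 'ROWS' [FORCE]. ROWS is text: rows parted by semicolons, each of 7 numbers parted by spaces: the closure, from -1 (fully open) to 1 (shut), so that 0 is half open, then the shift along the tool's x, y, z in mm, then the turn, a rotation vector about the tool's x, y, z in degrees. A call has 1 to 10 rows; each row shifts and turns the commanded pose from where the row before left it, along the tool's axes as they then stand; what a row does not reach is not made up. A row lasts 1/8 s, in which the tool goes at most 62.5 mm and 10.7 degrees, less where a joint would pass 70% of its speed; a pose out of reach is approached as far as the arm can. A call is refused whole if a number of a shift passes 62.5 or a number of a turn 10.7, either way. A call with a gripper value outside its range is refused whole. The fingers move at their own pace and stop on an object; FORCE is the grip in N (left out, the last holds). Time passes only in rows, so rows that do not move let the fingers close. It gives the time, the measured TCP pose, the force, the opening and the grip force at its end, in the units of the state.
- env.state(): the state, without advancing time (a new reading comes with each control period).
- grab_frame(name): name is "side" or "top"; returns the picture (400x640x3 uint8, blue, green, red); there is no depth.
- camera_model(name): a dict with "K" (3x3 intrinsics, pixels), "R" (3x3) and "t" (3): a world point X has camera coordinates R X + t. Camera axes: x right, y down, z forward; pixel columns grow to the right and rows downward; lengths in mm; the calibration is good to about 2 mm. A picture is of the moment at which its call begins. camera_model takes no time and is no camera call.
- env.job_done(): hands the job in; it is judged then, once.
Trained networks look in the newest picture that a camera, given by its name, has taken for a name from the list of things; names that differ only in an ending like _2 or _b are one class to them, and where a whole thing is asked for, a point or a joint stands for the part that bears it (a point fixed in the world has none). Each returns a list of dicts, best first, with "p" (0 to 1); they miss things now and then, are a little off and sometimes report something else, mostly with a low value. They report only what shows in the picture. A call takes as long as a camera call.
- models.search_frame(name, camera): "point" ([x, y, z] in mm, in world coordinates, good to about 4 mm: the middle of the surface that is visible of it).
The state is a dict: "time_s": time; "qpos": joint angles; "qvel": joint speeds; "effort": joint torques, N m; "ee_pos": TCP position; "ee_rot": TCP orientation; "force": force on the tool from outside, world axes, zero at the start; "torque": the same for the moment, N m; "gripper_width": finger opening in mm; "gripper_force": force on a finger pad.
Only numpy, scipy, OpenCV 4.12 (cv2) and the standard library are available. Lean on these libraries where they do the work, as an engineer would, in place of code of your own. Each camera call takes 0.05 s, during which the arm holds its last target. There are 200 camera calls.

## Working session

There is one attempt and no reset: what is moved stays moved. The work goes in short steps, Python scripts to look and compute and a shell command to move; the robot and the scene stay as the last step left them, time stands still between calls to the robot, and variables do not carry over. Pictures are saved under pics/ and viewed, at most 10 in all, crops included, and the job is handed in when it is done.

```bash
mkdir -p pics; python3 - <<'E'
from workcell import env, grab_frame, camera_model, models
import cv2
for c in("top","side"):
    cv2.imwrite(f"pics/{c}0.png",grab_frame(c))
    for n in("axis","index","target","post","model","jar","tower","cup"):
        print(c,n,[( [round(v) for v in d["point"]],round(d["p"],2)) for d in models.search_frame(n,c)[:2]])
s=env.state();print(s["time_s"],s["ee_pos"],s["ee_rot"],s["gripper_width"])
E
```

```text
top axis [([504, -31, 13], 0.74)]
top index [([545, -34, 21], 0.64)]
top target [([538, -34, 17], 0.63)]
top post [([546, -30, 22], 0.89)]
top model [([544, -33, 39], 0.89)]
top jar [([493, 207, 76], 0.71)]
top tower []
top cup [([686, 184, 45], 0.89), ([507, -29, 11], 0.42)]
side axis [([477, 63, 8], 0.64)]
side index []
side target [([530, 6, 18], 0.87), ([536, -13, 20], 0.6)]
side post [([534, -14, 19], 0.94)]
side model [([541, -21, 40], 0.89), ([540, -16, 21], 0.27)]
side jar [([493, 230, 52], 0.58)]
side tower [([472, -249, 26], 0.88)]
side cup [([668, 194, 58], 0.79), ([537, -13, 23], 0.23)]
0.9 [ 221.67457038 -530.55904673  224.96349985] [1.79995395e+02 1.89069520e-03 2.26782434e+01] 91.35921718172483
```

View pics/top0.png

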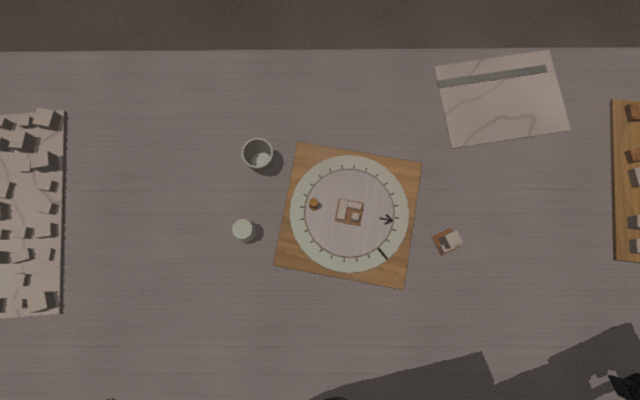

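View pics/side0.png

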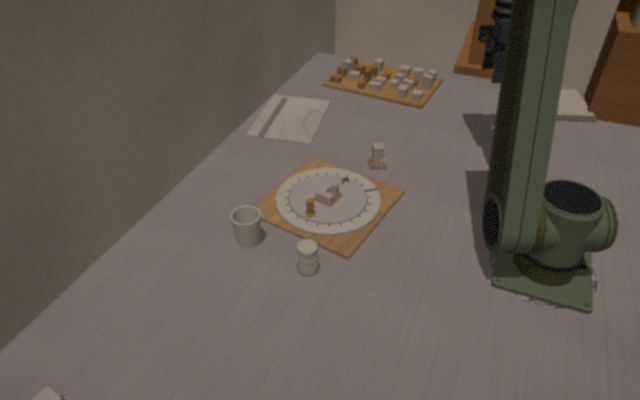

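The top view shows the ring centred near (349,213), the post at (314,203), the arrow tip near (393,219) and the long line from (378,249) to (387,259). The jar is at (244,231), the cup at (258,154) and the tower at (448,242). I'll back-project these and zoom in.

```bash
cat > h.py <<'E'
from workcell import env, grab_frame, camera_model, models
import cv2, numpy as np
def bp(px,z,c="top"):
    m=camera_model(c);K,R,t=[np.array(m[k],float) for k in"KRt"]
    d=R.T@np.linalg.inv(K)@[*px,1];o=-R.T@t
    return o+d*(z-o[2])/d[2]
def proj(X,c="top"):
    m=camera_model(c);K,R,t=[np.array(m[k],float) for k in"KRt"]
    p=K@(R@np.array(X,float)+t);return p[:2]/p[2]
def rect(img,cx,cy,z=21,half=160,s=1.8):
    # metric ortho view: col = -y, row = -x, s px/mm
    w=np.float32([[cx+half,cy+half],[cx+half,cy-half],[cx-half,cy-half],[cx-half,cy+half]])
    src=np.float32([proj([*p,z]) for p in w]);n=2*half*s
    H=cv2.getPerspectiveTransform(src,np.float32([[0,0],[n,0],[n,n],[0,n]]))
    return cv2.warpPerspective(img,H,(int(n),int(n)),flags=cv2.INTER_CUBIC)
E
python3 - <<'E'
from h import *
for n,p,z in[("axis",(349,213),22),("tip",(393,219),22),("post",(314,203),67),("li",(378,249),20),("lo",(387,259),20),("jar",(243,229),75),("cup",(257,153),85),("tower",(448,241),30)]: print(n,bp(p,z).round(1))
a=bp((349,213),22)
cv2.imwrite("pics/rect0.png",rect(cv2.imread("pics/top0.png"),a[0],a[1]))
print(np.array(camera_model("top")["K"]).round(0), -np.array(camera_model("top")["R"]).T@camera_model("top")["t"])
E
```

```text
axis [544.  -30.8  22. ]
tip [ 529.4 -134.    22. ]
post [559.9  51.3  67. ]
li [459.2 -97.1  20. ]
lo [ 436.  -117.3   20. ]
jar [499.9 209.8  75. ]
cup [673. 181.  85.]
tower [ 476.6 -257.7   30. ]
[[441.   0. 313.]
 [  0. 441. 203.]
 [  0.   0.   1.]] [ 376.91890404   39.5635154  1050.98857734]
```

View pics/rect0.png

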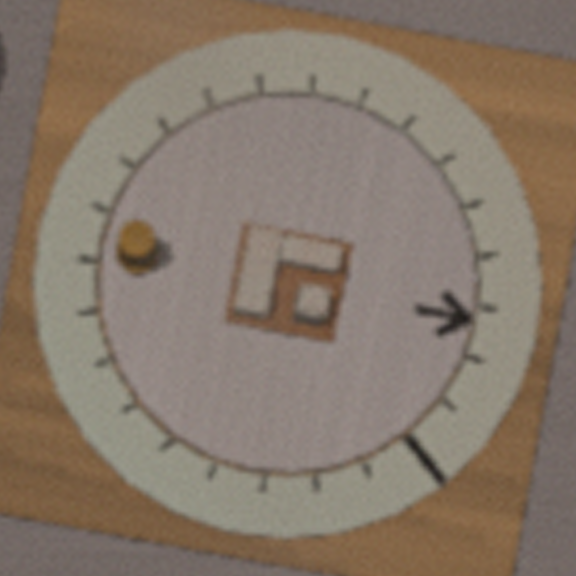

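The rectified view gives an axis of about (546,-30.5). The arrow sits about 11° and the long line about 52° clockwise from image-right, so I need roughly 41° clockwise as seen from above. The post goes from bearing 79° to 38°, pushed from its robot side. First I'll travel there with the gripper closed.

```bash
python3 -m crank '1 42 -36 0 0 0 0;1 42 -36 0 0 0 0;1 42 -36 0 0 0 0;1 42 -36 0 0 0 0;1 42 -36 0 0 0 0;1 42 -36 0 0 0 0;1 42 -36 0 0 0 0;1 42 -36 0 0 0 0;1 42 -36 0 0 0 0;1 42 -36 0 0 0 0' 10
python3 -m crank '1 41 -36 0 0 0 0;1 41 -36 0 0 0 0;1 0 0 10 0 0 -9.4;1 0 0 10 0 0 -9.4;1 0 0 10 0 0 -9.4;1 0 0 10 0 0 -9.4;1 0 0 10 0 0 -9.4;1 0 0 10 0 0 -9.4;1 0 0 0 0 0 0;1 0 0 0 0 0 0'
```

```text
time_s: 2.15
ee_pos: [471.1, -34.7, 225.2]
ee_rot: [180.0, -0.0, 22.7]
force: [-0.1, -0.3, 0.4]
gripper_width: 0.8
gripper_force: 0.0
time_s: 3.4
ee_pos: [518.6, 61.6, 165.3]
ee_rot: [180.0, -0.0, 78.9]
force: [-0.2, -0.0, -0.4]
gripper_width: 0.6
gripper_force: 0.0
```

```bash
python3 -m crank '1 0 0 30 0 0 0;1 0 0 30 0 0 0;1 0 0 25 0 0 0;1 0 0 20 0 0 0;1 0 0 14 0 0 0;1 0 0 0 0 0 0;1 0 0 0 0 0 0'
python3 - <<'E'
from h import *
cv2.imwrite("pics/s1.png",cv2.resize(grab_frame("side")[140:280,200:440],None,fx=3,fy=3,interpolation=3))
E
```

```text
time_s: 4.28
ee_pos: [519.1, 61.7, 46.7]
ee_rot: [179.9, -0.0, 79.1]
force: [0.0, 1.0, 0.5]
gripper_width: 0.5
gripper_force: 0.0
```

View pics/s1.png

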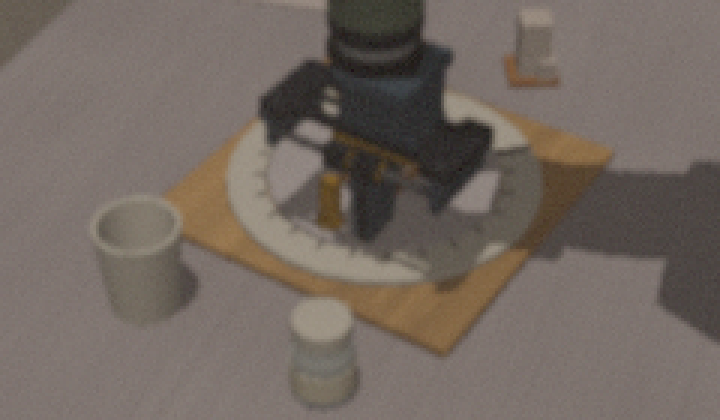

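The side view shows the closed fingers standing beside the post (at about (330,200) in the crop), clear of the model, cup and jar. I'll close the gap and start a slow arc.

```bash
python3 -m crank '1 0 4 0 0 0 0;1 0 4 0 0 0 0;1 0 3 0 0 0 0;1 0 3 0 0 0 0;1 0 2 0 0 0 0;1 0 2 0 0 0 0;1 0 2 0 0 0 0'
python3 -m crank '1 0.8 3 0 0 0 2;1 0.8 3 0 0 0 2;1 0.8 3 0 0 0 2;1 0.8 3 0 0 0 2;1 0.8 3 0 0 0 2'
python3 -m crank '1 0.8 3 0 0 0 2;1 0.8 3 0 0 0 2;1 0.8 3 0 0 0 2;1 0.8 3 0 0 0 2;1 0.8 3 0 0 0 2;1 0.8 3 0 0 0 2;1 0 0 0 0 0 0'
python3 - <<'E'
from h import *
im=rect(grab_frame("top"),546,-30.5);cv2.imwrite("pics/rect1.png",im)
E
```

```text
time_s: 5.2
ee_pos: [538.0, 57.8, 45.9]
ee_rot: [-180.0, 0.0, 79.1]
force: [0.1, 0.3, -0.5]
gripper_width: 0.9
gripper_force: 0.0
time_s: 5.82
ee_pos: [553.5, 57.8, 45.9]
ee_rot: [-180.0, 0.0, 68.9]
force: [-0.7, 0.0, 0.5]
gripper_width: 0.7
gripper_force: 0.6
time_s: 6.7
ee_pos: [572.3, 54.0, 46.0]
ee_rot: [179.9, -0.0, 57.1]
force: [-0.1, -0.4, 0.2]
gripper_width: 0.6
gripper_force: 0.0
```

View pics/rect1.png

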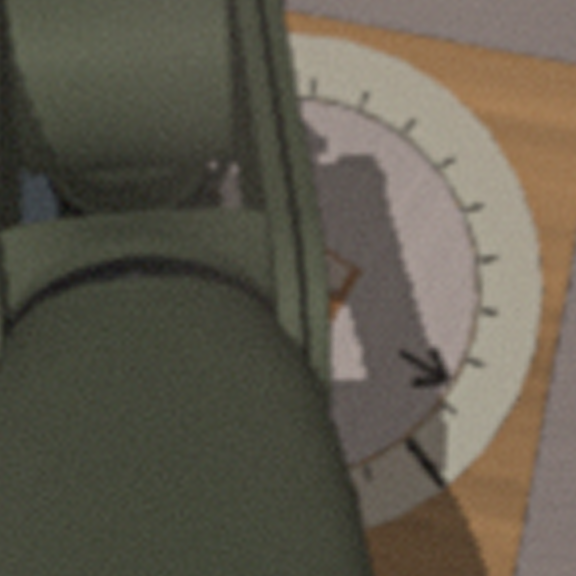

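The arrow is now at about 30.3° (tip (450,384)) and the line is at 51.7°, with contact forces tiny. I'll push about 18° more, then recheck.

```bash
python3 -m crank '1 0.8 3 0 0 0 2;1 0.8 3 0 0 0 2;1 0.8 3 0 0 0 2;1 0.8 3 0 0 0 2;1 0.8 3 0 0 0 2;1 0.8 3 0 0 0 2;1 0.8 3 0 0 0 2;1 0.8 3 0 0 0 2;1 0.4 1.5 0 0 0 1;1 0.4 1.5 0 0 0 1'
python3 -m crank '1 0 0 0 0 0 0;1 0 0 0 0 0 0'
python3 - <<'E'
from h import *
f=np.mean([grab_frame("top").astype(float) for _ in range(4)],0).astype(np.uint8)
im=rect(f,546,-30.5,s=3.6);cv2.imwrite("pics/rect2.png",im[576:1052,576:1152])
E
```

```text
time_s: 8.0
ee_pos: [596.9, 42.0, 45.9]
ee_rot: [180.0, -0.0, 39.0]
force: [-0.2, 1.3, -0.1]
gripper_width: 0.5
gripper_force: 0.7
time_s: 8.25
ee_pos: [596.9, 41.9, 46.0]
ee_rot: [180.0, -0.0, 39.1]
force: [0.1, 1.1, -0.1]
gripper_width: 0.4
gripper_force: 0.1
```

View pics/rect2.png

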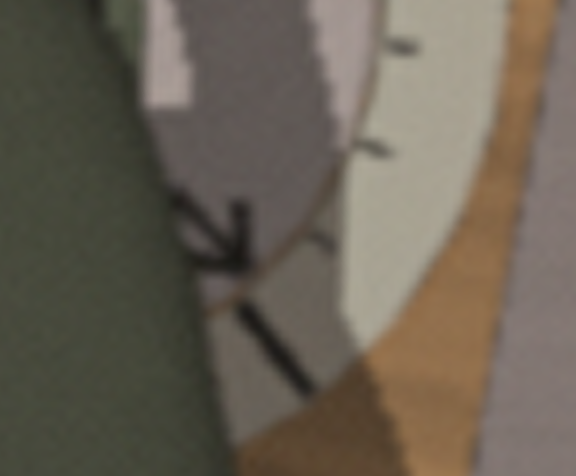

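The arrow tip at (250,275) is at 47.8°, and the line from (240,304) to (313,394) is at 51.6°. That leaves about 3.9°.

```bash
python3 -m crank '1 0.4 1.5 0 0 0 1;1 0.4 1.5 0 0 0 1;1 0.4 1.5 0 0 0 1;1 0.4 1.4 0 0 0 0.9;1 0 0 0 0 0 0;1 0 0 0 0 0 0'
python3 -m crank '1 0 -2 0 0 0 0;1 0 -4 0 0 0 0;1 0 -6 0 0 0 0;1 0 -8 0 0 0 0;1 0 0 -20 0 0 0;1 0 0 -40 0 0 0;1 0 0 -60 0 0 0;1 0 0 -30 0 0 0;1 0 0 0 0 0 0'
```

```text
time_s: 9.2
ee_pos: [601.7, 38.2, 46.0]
ee_rot: [180.0, -0.0, 35.2]
force: [-0.6, -0.1, -0.8]
gripper_width: 0.2
gripper_force: 0.1
time_s: 10.32
ee_pos: [591.3, 55.2, 198.7]
ee_rot: [179.8, -0.3, 35.2]
force: [-0.5, -0.5, 0.1]
gripper_width: 0.6
gripper_force: 0.0
```

```bash
python3 -m crank '1 -53 24 0 0 0 0;1 -53 24 0 0 0 0;1 -53 24 0 0 0 0;1 -53 24 0 0 0 0;1 -53 24 0 0 0 0;1 -53 24 0 0 0 0;1 -53 24 0 0 0 0;1 -53 24 0 0 0 0;1 -53 24 0 0 0 0;1 0 0 0 0 0 0'
python3 -m crank '1 0 0 0 0 0 0;1 0 0 0 0 0 0;1 0 0 0 0 0 0'
python3 - <<'E'
from h import *
f=np.mean([grab_frame("top").astype(float) for _ in range(4)],0).astype(np.uint8)
im=rect(f,546,-30.5,s=3.6);cv2.imwrite("pics/rect3.png",im[576:1152,576:1152]);cv2.imwrite("pics/top3.png",f)
E
```

```text
time_s: 11.58
ee_pos: [322.2, -398.5, 193.9]
ee_rot: [-179.8, 0.1, 34.9]
force: [0.3, 0.4, -0.6]
gripper_width: 0.6
gripper_force: 0.0
time_s: 11.95
ee_pos: [325.3, -395.6, 195.8]
ee_rot: [-180.0, -0.0, 35.3]
force: [-0.2, 0.7, -0.3]
gripper_width: 0.6
gripper_force: 0.0
```

View pics/rect3.png

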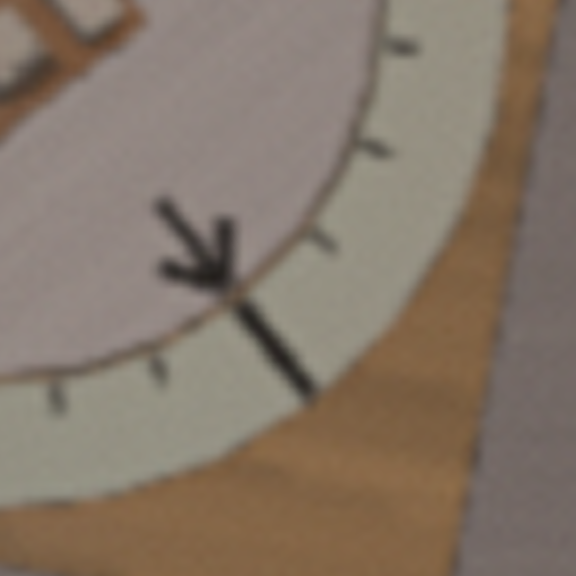

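View pics/top3.png

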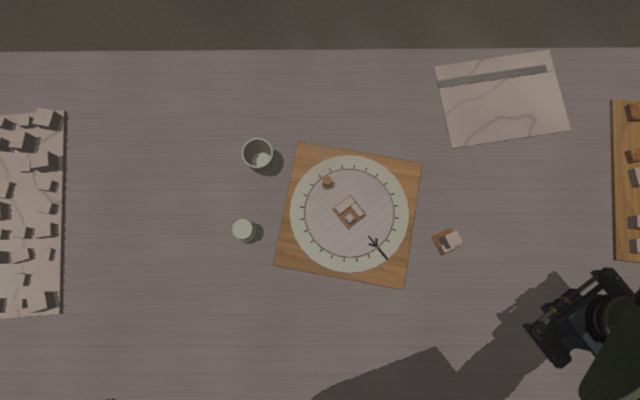

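The crop shows the arrow tip at (230,293), 51.9°, against the line at 51.6°, so they are collinear. In the full view the jar, cup and tower have not moved and the hand is clear.

```bash
python3 -c "
from workcell import env
print(env.job_done())"
```

```text
the job is handed in; nothing more can be done
None
```

The job is handed in: the arrow lines up with the long line to within about 0.5° in the last picture, the hand is drawn back, and the jar, cup and tower show no movement; the judge returned no verdict.

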